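# Hold a specimen jar against the dial gauge

### The arm

A 7-joint arm with a two-finger parallel gripper is mounted at the origin on the work surface. World frame = base frame: x ahead of the robot, y to its left, z up, the work surface at z = 0. Lengths are in mm, angles in rad, forces in N, time in s.
With the tool pointing down it reaches from about 425 to 925 mm from the base axis. Payload 6.8 kg.
Tool frame: the origin (TCP) lies at the very end of the fingers, on their centre line; the grasp point (between the pads) lies 19 mm behind it; z points along the fingers, y is the line along which they close (so a half turn about z gives the same grasp; the last joint's range is limited). The gripper opens to 85 mm and grips with 20 to 120 N. Pads are 22 mm wide; open, the fingers measure 114 mm over their backs; the gripper's body (76 mm by 85 mm) begins 54 mm behind the grasp point. The pads swing forward as they close: fully open they stand 13 mm farther back than shut.
Start: joints at [1.047, 0.477, 0.022, 1.555, -0.011, 1.109, -0.083], TCP at [272.658, -617.499, 231.308] pointing down, gripper open.
Joint ranges: [-2.96, 2.96], [-0.34, 2.1], [-1.41, 1.46], [0.24, 2.44], [-1.37, 4.51], [0.17, 1.92], [-2.96, 2.96]. Speed limits (rad/s): [2.39, 2.39, 3.14, 3.14, 3.14, 3.14, 3.14].

### API

Orientations are given as a rotation vector (axis times angle).
In Python, from cell import r gives the robot as it stands. The module is installed in compiled form; this text tells all that it offers.
- The arm moves only by the tool send_rows, never from a script. Its argument "moves" is a list of rows, each an object of numbers: "tx", "ty", "tz": the shift along the world's x, y, z in m; "spin": the turn about the world's z in degrees; "jaw": the finger opening in m, from 0 to 0.0854. A call has 1 to 8 rows; each row shifts and turns the commanded pose from where the row before left it; what a row does not reach is not made up. A row lasts 1/10 s, in which the tool goes at most 50 mm and 8.59 degrees, less where a joint would pass 70% of its speed; a pose out of reach is approached as far as the arm can. A call is refused whole if a number of a shift passes 0.05 or a number of a turn 8.59, either way. A call with a gripper value outside its range is refused whole. The fingers move at their own pace and stop on an object; "squeeze" is the grip in N (left out, the last holds). Time passes only in rows, so rows that do not move let the fingers close. It gives the time, the measured TCP pose, the force, the opening and the grip force at its end, in the units of the state.
- r.read_state(): the state, without advancing time (a new reading comes with each control period).
- r.camera(name): name is "scene" or "top" or "wrist"; returns the picture (400x640x3 uint8, red, green, blue); there is no depth.
- r.camera_model(name): a dict with "intrinsics" (3x3 intrinsics, pixels), "xyz" and "attitude" of the camera in the world. Camera axes: x right, y down, z forward; pixel columns grow to the right and rows downward; lengths in mm; the calibration is good to about 2 mm. The wrist camera is an equidistant fisheye: a pixel r from the principal point sees the ray r / f radians off the axis. A picture is of the moment at which its call begins: read the wrist's pose just before it. camera_model takes no time and is no camera call; for the wrist camera it gives the pose at the moment of the call.
- r.job_done(): hands the job in; it is judged then, once.
The state is a dict: "time": time; "joints": joint angles; "joint_vel": joint speeds; "joint_torque": joint torques, N m; "position": TCP position; "ee_rot": TCP orientation; "contact_force": force on the tool from outside, world axes, zero at the start; "moment": the same for the moment, N m; "opening": finger opening in mm; "gripper_force": force on a finger pad.
Only numpy, scipy, OpenCV 4.12 (cv2) and the standard library are available. Lean on these libraries where they do the work, as an engineer would, in place of code of your own. Each camera call takes 0.05 s, during which the arm holds its last target. There are 200 camera calls.

### The job

Take the reading of the medium-sized specimen jar: first slide the dial-gauge carriage along its rail, up against the end stop where its plunger is in line with the middle of the stop wall. Then lift the jar onto the jig's flat bed, upright, and press it squarely against the sprung plunger until it also bears firmly on the low stop wall. Finish while still holding it there with the gripper, upright and down on the bed, because the spring would push it back; leave the other jars, the flask, the dishes and the loose lid where they are.

Things in the scene. Friction and masses are not known exactly. Their poses are not given: they have to be found in the camera images.
- jar_mid (a point): Centre (half-way up) of the jar to be gauged: a glass jar with a white screw lid, round, 50 mm in diameter, 74 mm tall, straight sides, 100 to 220 g, shells inside, standing loose on the table. It is the middle one in size of three such jars. z is its upright axis.
- jar: The same jar; origin at the centre of its underside.
- seat (a point): Point on the bed's top (6 mm above the table) below the centre of a jar that bears on the stop wall squarely before the plunger. Press along this frame's +x (roughly away from the robot); y is left, along wall and rail; z up. Flat bed plate: x -110 to +90 mm, y -65 to +65 mm here; set the jar down at x = -40 to -60, y = 0. The jig is fixed to the table and turns with this frame.
- stop: Low stop wall, the hard stop, fixed on the bed: a steel bar 100 mm long along y, 12 mm thick, its top 30 mm above the bed. Its flat front face is 25 mm beyond the seat point in +x (a jar touching it has its centre at x = 0). The plunger passes above it. Body origin: on the table, 6 mm below the seat point.
- gauge_knob (a point): Grip point of the gauge carriage: mid-height of its upright round black knob, 20 mm in diameter, from 70 to 104 mm above the table; pinch or push it. In the seat frame at x = +108 mm, and y = 0 at the end stop. The carriage below is 48 mm wide, 62 mm high and bears a dial gauge on its jar side (44 mm disc, face up, top 69 mm above the table, centre at x = +56 mm).
- gauge (a joint): Travel of the carriage on its rail along the seat frame's +y, in m: 0 at the right end, 0.120 against the aluminium end-stop block at the left end, where it belongs; it starts anywhere from 0 to 0.060. About 4 N of friction; it stays where it is left.
- plunger (a joint): How far the gauge's sprung plunger is pushed in, in m: 0 free, 0.018 bottomed. Spring: 3 N at first, 300 N/m more as it goes in (6.6 N at 12 mm). A jar bearing on the stop wall squarely in front of it pushes it in by 12 mm.
- plunger_tip (a point): Foremost point of the plunger's ball nose (10 mm in diameter), 48 mm above the table, i.e. 42 mm above the bed. With the plunger free and the carriage at its end stop it is at x = +13 mm, y = 0 in the seat frame.
- big_jar_mid (a point): Centre of the big jar, 70 mm in diameter, 85 mm tall; loose; leave alone.
- small_jar_mid (a point): Centre of the small jar, 32 mm in diameter, 46 mm tall; loose; leave alone.
- flask_mid (a point): Centre of a conical glass flask, 76 mm across the foot, 108 mm tall; loose; leave alone.
- dishes_mid (a point): Centre of a stack of three round flat dishes, 93 mm across, 42 mm tall; loose; leave alone.
- lid_mid (a point): Centre of a loose white jar lid lying on the table, 72 mm across, 14 mm thick; leave alone.
Mind the look-alikes: they are no part of the job. Leave any purple look-alike of the jar alone.

How it is judged (in metres and radians):
On the way, in this order (a step that is already met when the one before it is completed fails the run):
1. the gauge carriage is against its end stop while the jar is not yet on the bed (value of joint gauge above 0.116 m and horizontal distance between jar_mid and seat above 0.09 m), for 0.2 s.
2. the jar is upright on the bed before the stop wall (value of joint gauge above 0.116 m and horizontal distance between jar_mid and seat below 0.08 m and z of jar_mid in the frame of seat between 0.033 and 0.042 m and angle between jar_mid's own z axis and vertical below 0.1 rad), for 0.1 s.
3. the jar is pressed against plunger and stop wall (value of joint gauge above 0.116 m and y of jar_mid in the frame of seat between -0.007 and 0.007 m and z of jar_mid in the frame of seat between 0.033 and 0.042 m and angle between jar_mid's own z axis and vertical below 0.1 rad and value of joint plunger above 0.0095 m and contact force between jar and stop above 1 N and contact force between the fingers and jar above 1 N), for 0.3 s.
At the end, for the whole second after the job is handed in: Carriage within 4 mm of its end stop; jar still, upright within 0.1 rad, underside within 5 mm of the bed, axis within 7 mm of the plunger line; plunger in by over 9.5 mm; jar bears on the stop wall with over 1 N and the fingers on the jar with over 1 N (all of step 3 and linear speed of jar below 0.02 m/s); the arm keeps its last pose, push and grip.
It fails at once if the big jar is moved by more than 40 mm (distance of big_jar_mid from where it was at the start of the episode above 0.04 m).
It fails at once if the small jar is moved by more than 40 mm (distance of small_jar_mid from where it was at the start of the episode above 0.04 m).
It fails at once if the flask is moved by more than 40 mm (distance of flask_mid from where it was at the start of the episode above 0.04 m).
It fails at once if the dishes is moved by more than 40 mm (distance of dishes_mid from where it was at the start of the episode above 0.04 m).
It fails at once if the loose lid is moved by more than 40 mm (distance of lid_mid from where it was at the start of the episode above 0.04 m).
It also fails if it takes over 61 s, if anything falls off the work surface, if the arm or the gripper's body presses on something with over 40 N, if the wrist force passes 120 N, or if a joint passes its speed limit or range.

## Working session

There is one attempt and no reset: what is moved stays moved. The work goes in short steps, Python scripts to look and compute and a tool call to move; the robot and the scene stay as the last step left them, time stands still between calls to the robot, and variables do not carry over. Pictures are saved under pics/ and viewed, at most 10 in all, crops included, and the job is handed in when it is done.

Besides the shell and the picture viewer there is one more tool, called after ">>>" as name(argument=value, ...), one argument or row to a line, values as JSON. send_rows: Moves the arm, as the interface text tells. Its arguments: {"type":"object","properties":{"moves":{"type":"array","items":{"type":"object","properties":{"tx":{"type":"number"},"ty":{"type":"number"},"tz":{"type":"number"},"spin":{"type":"number"},"jaw":{"type":"number"}}}},"squeeze":{"type":"number"}},"required":["moves"]}

```bash
mkdir -p pics; cat > h.py <<'E'
import numpy as np, cv2
from scipy.spatial.transform import Rotation as R
from cell import r
def snap(n,f):
    m=r.camera_model(n); im=r.camera(n); cv2.imwrite('pics/'+f,im[:,:,::-1]); return im,m
def ray(m,u,v,fish=False):
    K=np.array(m['intrinsics']); a=np.array([(u-K[0,2])/K[0,0],(v-K[1,2])/K[1,1]])
    if fish:
        t=np.linalg.norm(a); d=np.array([*(a/max(t,1e-9)*np.sin(t)),np.cos(t)])
    else: d=np.array([*a,1.])
    A=np.array(m['attitude']); A=R.from_rotvec(A).as_matrix() if A.size==3 else A
    return A@d
def at(m,u,v,z,fish=False):
    d=ray(m,u,v,fish); o=np.array(m['xyz'],float); return (o+d*(z-o[2])/d[2]).round(1)
E
python3 - <<'E'
from h import *
import json
for n in('top','scene'):
    im,m=snap(n,n+'0.png'); print(n,m); np.save('pics/'+n+'0.npy',m,allow_pickle=True)
s=r.read_state(); print(s)
E
```

```text
top {'intrinsics': array([[367.437593  ,   0.        , 316.52445087],
       [  0.        , 367.437593  , 194.54962213],
       [  0.        ,   0.        ,   1.        ]]), 'xyz': array([448.99357791, -31.16503787, 912.45085939]), 'attitude': array([-2.15432588,  2.16769255, -0.12642568])}
scene {'intrinsics': array([[407.71070835,   0.        , 315.81274419],
       [  0.        , 407.71070835, 203.90274287],
       [  0.        ,   0.        ,   1.        ]]), 'xyz': array([1086.85158943, -475.87307942,  639.30087412]), 'attitude': array([-2.05582788, -0.9953041 ,  0.46696689])}
{'time': 0.1, 'joints': array([ 1.0468989 ,  0.47773324,  0.02236323,  1.55636537, -0.01148437,
        1.10930731, -0.08311276]), 'joint_vel': array([ 2.85039615e-04,  2.32068979e-04, -5.02432282e-04, -1.61446160e-03,
       -3.03028633e-05,  3.50628193e-04, -6.23435294e-04]), 'joint_torque': array([ 4.06273859e-03, -5.97757602e+01,  1.61320232e+00, -2.81955278e+01,
        1.27738380e-02,  5.05080345e-03, -6.36959089e-05]), 'position': array([ 272.39880166, -617.00024314,  230.40735055]), 'ee_rot': array([-3.07236808e+00, -6.48099146e-01,  7.69286621e-04]), 'contact_force': array([-0.48051875, -0.94751855, -0.83039751]), 'moment': array([-0.00472098,  0.00311127,  0.01224405]), 'gripper_force': 0.0, 'opening': 85.18126481597425}
```

View pics/top0.png

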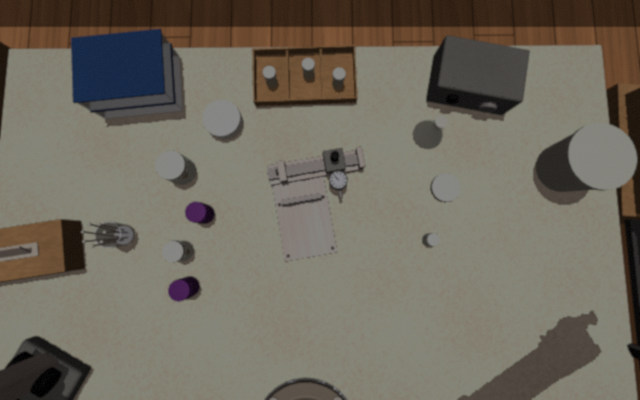

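View pics/scene0.png

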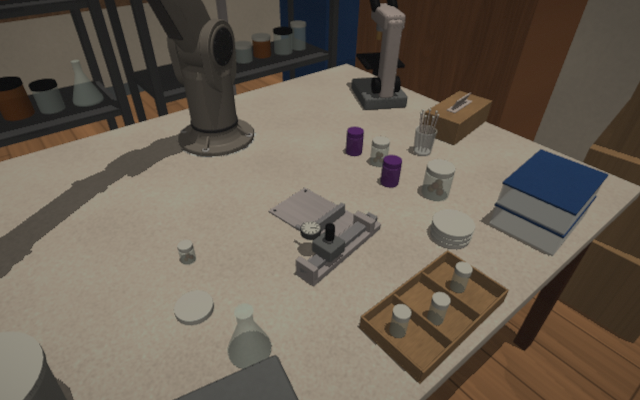

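Top view: image up is +x and image left is +y. Candidates for the jar: white-lidded (174,251) mid, (171,166) big, (432,240) small, purple (199,213) and (182,290), and tray vials at (269,73), (308,64) and (339,74). By its size and white lid I choose (174,251). The jig is at (305,215), with its carriage knob at (335,157).

```bash
python3 - <<'E'
from h import *
im=cv2.imread('pics/top0.png')
a=cv2.resize(im[140:270,255:375],None,fx=4.5,fy=4.5,interpolation=cv2.INTER_CUBIC)
b=cv2.resize(im[190:310,150:220],None,fx=3.5,fy=3.5,interpolation=cv2.INTER_CUBIC)
c=np.zeros((max(a.shape[0],b.shape[0]),a.shape[1]+b.shape[1],3),np.uint8)
c[:a.shape[0],:a.shape[1]]=a; c[:b.shape[0],a.shape[1]:]=b
c=np.clip(c*1.4,0,255).astype(np.uint8); print(c.shape,a.shape)
cv2.imwrite('pics/crop1.png',c)
E
```

```text
(585, 785, 3) (585, 540, 3)
```

View pics/crop1.png

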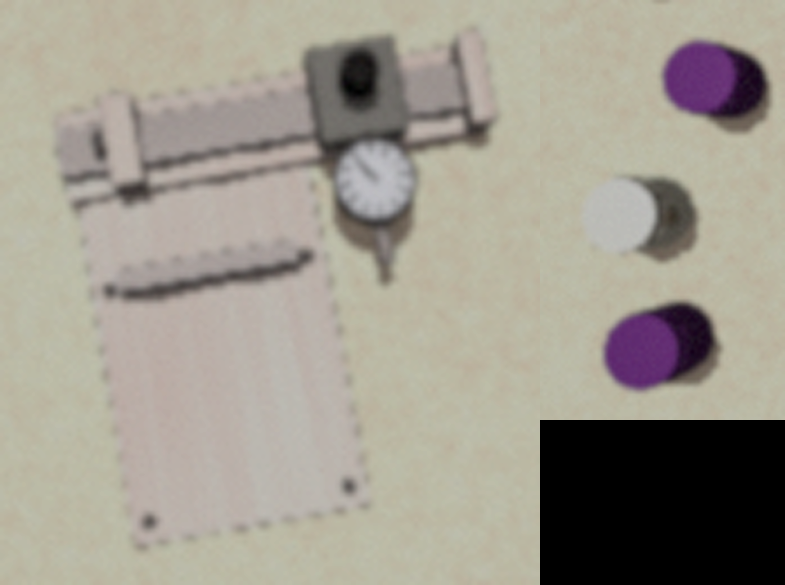

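```bash
python3 - <<'E'
from h import *
m=np.load('pics/top0.npy',allow_pickle=True).item()
A=lambda u,v,z:at(m,255+u/4.5-.4,140+v/4.5-.4,z)[:2]
B=lambda u,v,z:at(m,150+(u-540)/3.5-.4,190+v/3.5-.4,z)[:2]
bl,br,tl=A(136,547,6),A(368,505,6),A(78,205,6)
fl,fr=A(112,272,36),A(305,249,36)
dial,knob=A(374,180,69),A(358,66,104)
sl,sr=A(122,298,6),A(312,263,6)
print(bl,br,tl,np.linalg.norm(bl-br),np.linalg.norm(tl-bl)); print('stop',fl,fr,sl,sr,'dial',dial,'knob',knob)
y=(bl-br);y/=np.linalg.norm(y);x2=(tl-bl)/np.linalg.norm(tl-bl)
print('yaw',np.degrees(np.arctan2(-y[0],y[1])),np.degrees(np.arctan2(x2[1],x2[0])))
th=(np.arctan2(-y[0],y[1])+np.arctan2(x2[1],x2[0]))/2
X=np.array([np.cos(th),np.sin(th)]);Y=np.array([-X[1],X[0]])
seat=(bl+br)/2+110*X
print('th',np.degrees(th),'seat',seat)
for n,p in dict(tl=tl,fl=fl,fr=fr,sl=sl,sr=sr,dial=dial,knob=knob).items(): print(n,(p-seat)@X,(p-seat)@Y)
print('jar',B(620,213,74),'purple',B(700,78,74),B(641,352,74))
print('big',at(m,171,166,85),'small',at(m,432,240,46),'flask',at(m,441,121,108),'dishes',at(m,221,119,42),'lid',at(m,445,188,14))
s=r.read_state();print(R.from_rotvec(s['ee_rot']).as_matrix().round(3)); print(r.camera_model('wrist'))
E
```

```text
[392.9  46.8] [414.6 -78.9] [579.8  79.6] 127.55931953408972 189.75629106830684
stop [539.3  57.5] [551.  -45.4] [528.  55.] [546.7 -49.7] dial [582.8 -80.8] knob [634.8 -71.5]
yaw 9.794617757716122 9.953757234214217
th 9.87418749596517 seat [512.12053508   2.81338059]
tl 79.84468230667262 64.04312297099912
fl 36.15479701888671 49.21565105094114
fr 30.0356460869067 -54.16643633305225
sl 24.593474311269944 48.69046798729204
sr 25.06195665625496 -57.66535237197386
dial 55.29400374564903 -94.49527673769381
knob 108.11852432249856 -94.25027505198891
jar [422.5 294.7] purple [509.4 245.9] [334.8 277.8]
big [614.1 301.3  85. ] small [ 442.1 -300.9   46. ] flask [ 709.  -313.3  108. ] dishes [738.7 201.   42. ] lid [ 568.9 -348.4   14. ]
[[ 0.915  0.404 -0.001]
 [ 0.404 -0.915  0.001]
 [-0.    -0.002 -1.   ]]
{'intrinsics': array([[309.70691629,   0.        , 319.71504238],
       [  0.        , 309.70691629, 199.72532672],
       [  0.        ,   0.        ,   1.        ]]), 'xyz': array([ 339.16525373, -588.87022208,  372.43893646]), 'attitude': array([ 2.42191675, -1.57901267, -0.23232076])}
```

>>> send_rows(
  moves=[
    {"tx": 0.026, "ty": 0.039, "spin": -2, "jaw": 0.06},
    {"tx": 0.026, "ty": 0.039, "spin": -2},
    {"tx": 0.026, "ty": 0.039, "spin": -2},
    {"tx": 0.026, "ty": 0.039, "spin": -2},
    {"tx": 0.026, "ty": 0.039, "spin": -2},
    {"tx": 0.026, "ty": 0.039, "spin": -2},
    {"tx": 0.026, "ty": 0.039, "spin": -2},
    {"tx": 0.026, "ty": 0.039},
  ],
)

```text
invalid input
```

>>> send_rows(
  moves=[
    {"tx": 0.026, "ty": 0.039},
    {"tx": 0.026, "ty": 0.039},
    {"tx": 0.026, "ty": 0.039},
    {"tx": 0.026, "ty": 0.039},
    {"tx": 0.026, "ty": 0.039},
    {"tx": 0.024, "ty": 0.0385, "tz": -0.02},
    {"tz": -0.04},
    {},
  ],
)

```text
invalid input
```

```bash
python3 - <<'E'
from h import *
s=r.read_state(); print(s['time'],s['position'],s['opening'],np.degrees(np.arctan2(*R.from_rotvec(s['ee_rot']).as_matrix()[1::-1,1])))
im,m=snap('wrist','w1.png'); np.save('pics/w1.npy',m,allow_pickle=True)
E
```

```text
0.1 [ 272.39880166 -617.00024314  230.40735055] 85.18126481597425 -66.17680834761725
```

View pics/w1.png

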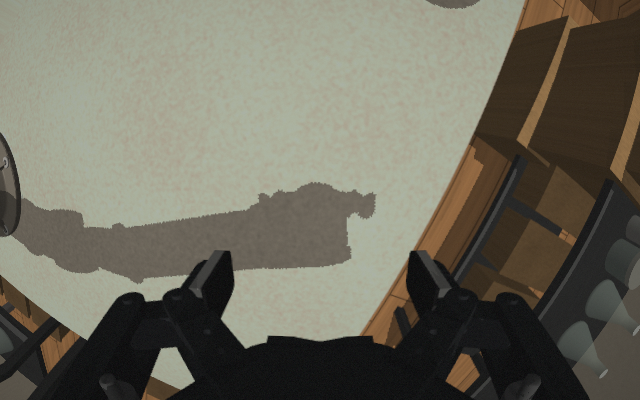

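The picture shows only the table at the start pose: both calls were refused, so nothing moved. I'll resend with every field filled in.

>>> send_rows(
  moves=[
    {"tx": 0.026, "ty": 0.039, "tz": 0, "spin": -2, "jaw": 0.06},
    {"tx": 0.026, "ty": 0.039, "tz": 0, "spin": -2, "jaw": 0.06},
    {"tx": 0.026, "ty": 0.039, "tz": 0, "spin": -2, "jaw": 0.06},
    {"tx": 0.026, "ty": 0.039, "tz": 0, "spin": -2, "jaw": 0.06},
    {"tx": 0.026, "ty": 0.039, "tz": 0, "spin": -2, "jaw": 0.06},
    {"tx": 0.026, "ty": 0.039, "tz": 0, "spin": -2, "jaw": 0.06},
    {"tx": 0.026, "ty": 0.039, "tz": 0, "spin": -2, "jaw": 0.06},
    {"tx": 0.026, "ty": 0.039, "tz": 0, "spin": 0, "jaw": 0.06},
  ],
  squeeze=30,
)

```text
time: 0.95
position: [481.3, -303.7, 231.2]
ee_rot: [3.13, 0.267, -0.0]
contact_force: [0.9, -0.2, 0.0]
opening: 59.8
gripper_force: 0.0
```

>>> send_rows(
  moves=[
    {"tx": 0.026, "ty": 0.039, "tz": 0, "spin": 0, "jaw": 0.06},
    {"tx": 0.026, "ty": 0.039, "tz": 0, "spin": 0, "jaw": 0.06},
    {"tx": 0.026, "ty": 0.039, "tz": 0, "spin": 0, "jaw": 0.06},
    {"tx": 0.026, "ty": 0.039, "tz": 0, "spin": 0, "jaw": 0.06},
    {"tx": 0.026, "ty": 0.039, "tz": 0, "spin": 0, "jaw": 0.06},
    {"tx": 0.024, "ty": 0.0375, "tz": -0.02, "spin": 0, "jaw": 0.06},
    {"tx": 0, "ty": 0, "tz": -0.04, "spin": 0, "jaw": 0.06},
    {"tx": 0, "ty": 0, "tz": 0, "spin": 0, "jaw": 0.06},
  ],
)

```text
time: 1.75
position: [631.3, -71.0, 165.8]
ee_rot: [-3.128, -0.274, 0.016]
contact_force: [-0.7, -0.6, -0.7]
opening: 60.2
gripper_force: 0.0
```

```bash
python3 - <<'E'
from h import *
s=r.read_state(); print(s['time'],s['position'],s['opening'])
im,m=snap('wrist','w2.png'); np.save('pics/w2.npy',m,allow_pickle=True); print(m['xyz'])
E
```

```text
1.75 [631.2741593  -70.99562955 165.80547131] 60.212162380077665
[704.43081322 -59.47716839 307.10608114]
```

View pics/w2.png

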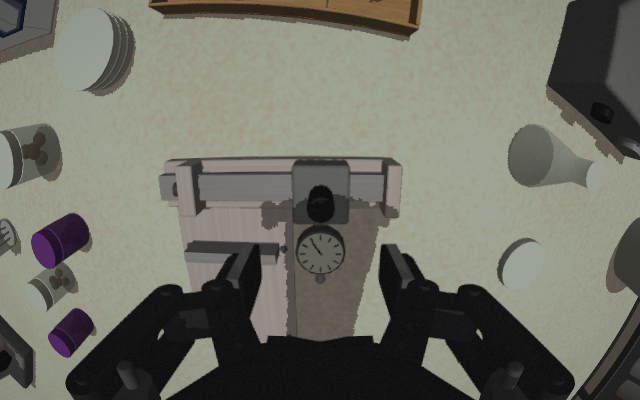

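The view is centred on the carriage: knob top near (320,208), dial centre (320,250), stop wall (187–278, 252), left end block near (188,190).

```bash
python3 - <<'E'
from h import *
m=np.load('pics/w2.npy',allow_pickle=True).item()
seat=np.array([512.1,2.8]);th=np.radians(9.87);X=np.array([np.cos(th),np.sin(th)]);Y=np.array([-X[1],X[0]])
for n,u,v,z in [('knobtop',320,209,104),('dial',320,250,69),('dialleft',296,250,69),('dialright',345,250,69),('stopL',186,246,36),('stopR',278,245,36),('railtipR',400,160,20)]:
    p=at(m,u,v,z,True)[:2]; print(n,p,(p-seat)@X,(p-seat)@Y)
p=np.array([631.3,-71]);print((p-seat)@X,(p-seat)@Y)
E
```

```text
knobtop [636.1 -71.1] 109.49726140936522 -94.06146790184138
dial [587.8 -79.5] 60.472267914945974 -94.05788012294869
dialleft [584.1 -59.3] 60.28957897582429 -73.52262690436085
dialright [ 591.4 -100.6] 60.402164985541226 -115.46267130574905
stopL [548.3  54.9] 44.59484312167212 45.123718452200364
stopR [569.5 -41.2] 49.00825073834969 -53.18788733882033
railtipR [ 669.7 -142.9] 130.2924818421685 -170.55825742369728
104.78544651452906 -93.14016426199147
```

>>> send_rows(
  moves=[
    {"tx": 0.003, "ty": 0, "tz": -0.04, "spin": 0, "jaw": 0.06},
    {"tx": 0, "ty": 0, "tz": -0.04, "spin": 0, "jaw": 0.06},
    {"tx": 0, "ty": 0, "tz": -0.01, "spin": 0, "jaw": 0.015},
    {"tx": 0, "ty": 0, "tz": 0, "spin": 0, "jaw": 0.015},
    {"tx": 0, "ty": 0, "tz": 0, "spin": 0, "jaw": 0.015},
    {"tx": 0, "ty": 0, "tz": 0, "spin": 0, "jaw": 0.015},
    {"tx": 0, "ty": 0, "tz": 0, "spin": 0, "jaw": 0.015},
  ],
)

```text
time: 2.5
position: [638.1, -73.1, 83.2]
ee_rot: [3.13, 0.269, 0.002]
contact_force: [-4.1, 1.7, 5.0]
opening: 18.5
gripper_force: 30.5
```

>>> send_rows(
  moves=[
    {"tx": -0.0025, "ty": 0.0148, "tz": 0, "spin": 0, "jaw": 0.015},
    {"tx": -0.0026, "ty": 0.0148, "tz": 0, "spin": 0, "jaw": 0.015},
    {"tx": -0.0026, "ty": 0.0148, "tz": 0, "spin": 0, "jaw": 0.015},
    {"tx": -0.0026, "ty": 0.0148, "tz": 0, "spin": 0, "jaw": 0.015},
    {"tx": -0.0026, "ty": 0.0148, "tz": 0, "spin": 0, "jaw": 0.015},
    {"tx": -0.0014, "ty": 0.008, "tz": 0, "spin": 0, "jaw": 0.015},
    {"tx": 0, "ty": 0, "tz": 0, "spin": 0, "jaw": 0.015},
  ],
)

```text
time: 3.2
position: [623.9, 9.7, 83.2]
ee_rot: [3.129, 0.27, 0.003]
contact_force: [-4.4, 0.5, 6.9]
opening: 18.8
gripper_force: 30.8
```

>>> send_rows(
  moves=[
    {"tx": -0.0005, "ty": 0.003, "tz": 0, "spin": 0, "jaw": 0.015},
    {"tx": -0.0005, "ty": 0.003, "tz": 0, "spin": 0, "jaw": 0.015},
    {"tx": 0, "ty": 0, "tz": 0, "spin": 0, "jaw": 0.015},
  ],
)

```text
time: 3.5
position: [623.2, 13.7, 83.2]
ee_rot: [3.128, 0.267, 0.003]
contact_force: [-3.8, -3.5, 5.3]
opening: 18.4
gripper_force: 30.7
```

>>> send_rows(
  moves=[
    {"tx": -0.0005, "ty": 0.003, "tz": 0, "spin": 0, "jaw": 0.015},
    {"tx": -0.0005, "ty": 0.003, "tz": 0, "spin": 0, "jaw": 0.015},
    {"tx": 0, "ty": 0, "tz": 0, "spin": 0, "jaw": 0.015},
  ],
)

```text
time: 3.8
position: [622.1, 19.6, 83.2]
ee_rot: [3.128, 0.267, 0.003]
contact_force: [-4.3, -3.5, 5.9]
opening: 18.8
gripper_force: 30.8
```

>>> send_rows(
  moves=[
    {"tx": -0.0005, "ty": 0.003, "tz": 0, "spin": 0, "jaw": 0.015},
    {"tx": -0.0005, "ty": 0.003, "tz": 0, "spin": 0, "jaw": 0.015},
    {"tx": 0, "ty": 0, "tz": 0, "spin": 0, "jaw": 0.015},
  ],
)

```text
time: 4.1
position: [621.6, 23.2, 83.2]
ee_rot: [3.126, 0.264, 0.004]
contact_force: [-2.3, -7.4, 6.4]
opening: 18.9
gripper_force: 30.8
```

>>> send_rows(
  moves=[
    {"tx": -0.0005, "ty": 0.003, "tz": 0, "spin": 0, "jaw": 0.015},
    {"tx": 0, "ty": 0, "tz": 0, "spin": 0, "jaw": 0.015},
    {"tx": 0, "ty": 0, "tz": 0, "spin": 0, "jaw": 0.015},
  ],
)

```text
time: 4.4
position: [621.5, 23.2, 83.2]
ee_rot: [3.123, 0.261, 0.004]
contact_force: [-1.6, -12.9, 5.3]
opening: 18.9
gripper_force: 30.9
```

>>> send_rows(
  moves=[
    {"tx": 0.0, "ty": -0.003, "tz": 0, "spin": 0, "jaw": 0.05},
    {"tx": 0, "ty": -0.002, "tz": 0, "spin": 0, "jaw": 0.05},
    {"tx": 0, "ty": 0, "tz": 0, "spin": 0, "jaw": 0.05},
    {"tx": 0, "ty": 0, "tz": 0.04, "spin": 0, "jaw": 0.05},
    {"tx": 0, "ty": 0, "tz": 0.05, "spin": 0, "jaw": 0.084},
    {"tx": -0.024, "ty": 0.034, "tz": 0, "spin": 0, "jaw": 0.084},
    {"tx": -0.025, "ty": 0.034, "tz": 0, "spin": 0, "jaw": 0.084},
    {"tx": -0.025, "ty": 0.034, "tz": 0, "spin": 0, "jaw": 0.084},
  ],
)

```text
time: 5.2
position: [545.3, 129.0, 172.1]
ee_rot: [-3.129, -0.269, -0.003]
contact_force: [0.6, 1.2, 0.4]
opening: 84.3
gripper_force: 0.0
```

>>> send_rows(
  moves=[
    {"tx": -0.025, "ty": 0.034, "tz": 0, "spin": 0, "jaw": 0.084},
    {"tx": -0.025, "ty": 0.034, "tz": 0, "spin": 0, "jaw": 0.084},
    {"tx": -0.025, "ty": 0.034, "tz": 0, "spin": 0, "jaw": 0.084},
    {"tx": -0.025, "ty": 0.034, "tz": 0, "spin": 0, "jaw": 0.084},
    {"tx": -0.025, "ty": 0.034, "tz": 0, "spin": 0, "jaw": 0.084},
    {"tx": 0, "ty": 0, "tz": 0, "spin": 0, "jaw": 0.084},
    {"tx": 0, "ty": 0, "tz": 0, "spin": 0, "jaw": 0.084},
  ],
)

```text
time: 5.9
position: [420.0, 298.6, 171.6]
ee_rot: [-3.129, -0.275, -0.001]
contact_force: [0.6, -1.1, -0.4]
opening: 84.4
gripper_force: 0.0
```

```bash
python3 - <<'E'
from h import *
s=r.read_state(); print(s['time'],s['position'],s['opening'])
im,m=snap('wrist','w3.png'); np.save('pics/w3.npy',m,allow_pickle=True)
im,m=snap('top','top3.png')
E
```

```text
5.9 [419.97127608 298.63509377 171.63132805] 84.37449790656605
```

View pics/w3.png

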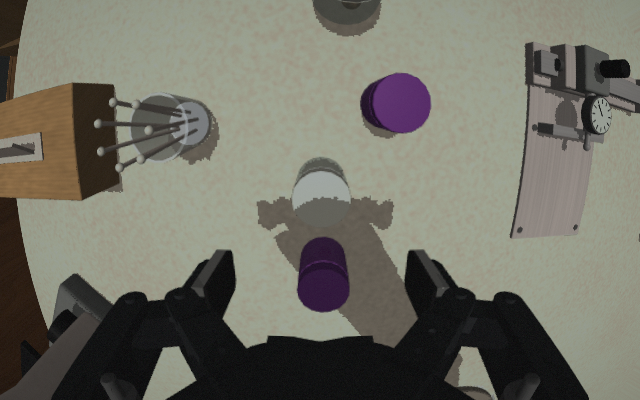

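The white lid is at (321,198), with a purple jar in front at (323,287) and another at (398,102). The jig is at right, and the carriage has moved to its left end.

```bash
python3 - <<'E'
from h import *
m=np.load('pics/w3.npy',allow_pickle=True).item()
print(at(m,321,198,74,True),at(m,323,287,74,True),at(m,401,102,74,True))
im=cv2.imread('pics/top3.png')
a=cv2.resize(im[140:270,255:375],None,fx=4.5,fy=4.5,interpolation=cv2.INTER_CUBIC)
cv2.imwrite('pics/crop3.png',np.clip(a*1.4,0,255).astype(np.uint8))
E
```

```text
[423.1 297.3  74. ] [340.6 280.8  74. ] [510.6 249.5  74. ]
```

View pics/crop3.png

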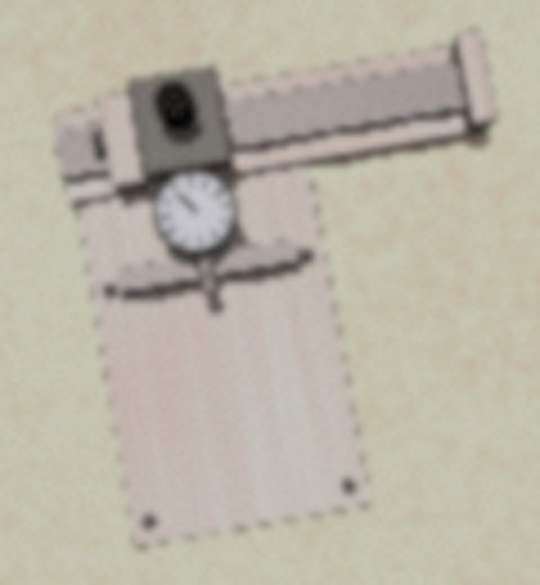

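The crop shows the carriage touching its left end block, with the plunger over the middle of the wall. I'll go down on the jar.

>>> send_rows(
  moves=[
    {"tx": 0.003, "ty": -0.002, "tz": -0.03, "spin": 0, "jaw": 0.084},
    {"tx": 0, "ty": 0, "tz": -0.04, "spin": 0, "jaw": 0.084},
    {"tx": 0, "ty": 0, "tz": -0.04, "spin": 0, "jaw": 0.084},
    {"tx": 0, "ty": 0, "tz": -0.03, "spin": 0, "jaw": 0.084},
    {"tx": 0, "ty": 0, "tz": -0.012, "spin": 0, "jaw": 0.084},
    {"tx": 0, "ty": 0, "tz": 0, "spin": 0, "jaw": 0.084},
  ],
)

```text
time: 6.6
position: [423.7, 293.6, 18.1]
ee_rot: [3.128, 0.266, -0.004]
contact_force: [0.9, -0.3, 0.3]
opening: 84.0
gripper_force: 0.0
```

>>> send_rows(
  moves=[
    {"tx": 0, "ty": 0, "tz": 0, "spin": 0, "jaw": 0.042},
    {"tx": 0, "ty": 0, "tz": 0, "spin": 0, "jaw": 0.042},
    {"tx": 0, "ty": 0, "tz": 0, "spin": 0, "jaw": 0.042},
    {"tx": 0, "ty": 0, "tz": 0, "spin": 0, "jaw": 0.042},
    {"tx": 0, "ty": 0, "tz": 0, "spin": 0, "jaw": 0.042},
    {"tx": 0, "ty": 0, "tz": 0, "spin": 0, "jaw": 0.042},
  ],
  squeeze=70,
)

```text
time: 7.2
position: [425.2, 296.1, 21.3]
ee_rot: [-3.128, -0.269, -0.005]
contact_force: [-0.8, 0.1, 6.9]
opening: 48.3
gripper_force: 71.4
```

```bash
python3 - <<'E'
from h import *
m=np.load('pics/top0.npy',allow_pickle=True).item()
A=lambda u,v,z:at(m,255+u/4.5-.4,140+v/4.5-.4,z)[:2]
seat=np.array([512.1,2.8]);th=np.radians(9.85);X=np.array([np.cos(th),np.sin(th)]);Y=np.array([-X[1],X[0]])
for p in (A(196,213,69),A(177,96,104),A(214,306,48),np.array([621.5,23.2])): print(p,(p-seat)@X,(p-seat)@Y)
s=r.read_state();print(s['position'],s['opening'])
E
```

```text
[566.2  11.1] 54.722386950902724 -1.077203042918903
[620.2  18.8] 109.24360638414096 -2.728454541838449
[519.8   2.7] 7.569387267093817 -1.4157600081782697
[621.5  23.2] 111.27714827325107 1.3842948287449772
[425.16359958 296.0695892   21.31776671] 48.30241393198525
```

>>> send_rows(
  moves=[
    {"tx": 0, "ty": 0, "tz": 0.02, "spin": 0, "jaw": 0.042},
    {"tx": 0, "ty": 0, "tz": 0.04, "spin": 0, "jaw": 0.042},
    {"tx": 0, "ty": 0, "tz": 0.04, "spin": 0, "jaw": 0.042},
    {"tx": 0, "ty": 0, "tz": 0, "spin": 0, "jaw": 0.042},
    {"tx": 0, "ty": 0, "tz": 0, "spin": 0, "jaw": 0.042},
  ],
)

```text
time: 7.7
position: [424.6, 295.4, 120.9]
ee_rot: [-3.129, -0.268, -0.005]
contact_force: [0.5, -0.8, -1.2]
opening: 48.6
gripper_force: 72.5
```

>>> send_rows(
  moves=[
    {"tx": 0.002, "ty": -0.02, "tz": 0, "spin": 0, "jaw": 0.042},
    {"tx": 0.006, "ty": -0.04, "tz": 0, "spin": 0, "jaw": 0.042},
    {"tx": 0.006, "ty": -0.045, "tz": 0, "spin": 0, "jaw": 0.042},
    {"tx": 0.006, "ty": -0.045, "tz": 0, "spin": 0, "jaw": 0.042},
    {"tx": 0.006, "ty": -0.045, "tz": 0, "spin": 0, "jaw": 0.042},
    {"tx": 0.006, "ty": -0.045, "tz": 0, "spin": 0, "jaw": 0.042},
    {"tx": 0.006, "ty": -0.04, "tz": 0, "spin": 0, "jaw": 0.042},
    {"tx": 0.0, "ty": -0.02, "tz": 0, "spin": 0, "jaw": 0.042},
  ],
)

```text
time: 8.5
position: [461.0, -9.3, 118.2]
ee_rot: [3.129, 0.261, -0.004]
contact_force: [0.4, 0.4, -1.7]
opening: 48.6
gripper_force: 72.6
```

>>> send_rows(
  moves=[
    {"tx": 0, "ty": 0, "tz": 0, "spin": 0, "jaw": 0.042},
    {"tx": 0, "ty": 0, "tz": 0, "spin": 0, "jaw": 0.042},
  ],
)

```text
time: 8.7
position: [461.0, -5.0, 118.5]
ee_rot: [-3.13, -0.268, 0.003]
contact_force: [-0.3, 0.3, -1.3]
opening: 48.9
gripper_force: 72.6
```

```bash
python3 - <<'E'
from h import *
s=r.read_state(); print(s['time'],s['position'],s['opening'],s['gripper_force'],s['contact_force'],s['ee_rot'])
im,m=snap('wrist','w4.png'); np.save('pics/w4.npy',m,allow_pickle=True)
E
```

```text
8.7 [461.02647717  -4.97490235 118.46185996] 48.86677336138069 72.5548234814778 [-0.30400146  0.3253853  -1.27427572] [-3.12991647e+00 -2.67663516e-01  2.81535182e-03]
```

View pics/w4.png

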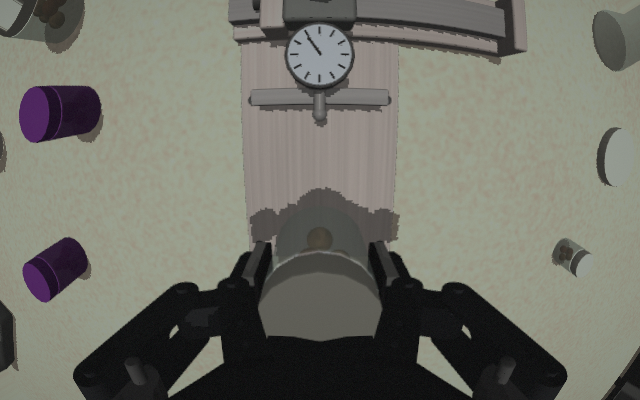

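The jar hangs upright between the pads; plunger nose at (320,121), dial centre (320,54) and wall (250–390, 97) are all centred on the gripper's line.

```bash
python3 - <<'E'
from h import *
m=np.load('pics/w4.npy',allow_pickle=True).item()
tcp=np.array([461.0,-5.0]);th=np.radians(9.8);X=np.array([np.cos(th),np.sin(th)]);Y=np.array([-X[1],X[0]])
for n,u,v,z in [('tip',320,123,48),('dial',320,54,69),('wallL',250,104,6),('wallR',390,105,6),('wallLt',250,100,36),('wallRt',390,100,36)]:
    p=at(m,u,v,z,True)[:2]; print(n,p,(p-tcp)@X,(p-tcp)@Y)
E
```

```text
tip [524.    4.7] 63.73172974637039 -1.1647418321701988
dial [567.3  12.2] 107.6764629944507 -1.1442539074332245
wallL [529.2  64. ] 78.9492741190303 56.384857152237394
wallR [547.8 -49.6] 77.94206192556183 -58.72337679997528
wallLt [532.5  57.6] 81.11177938936318 49.51655525469515
wallRt [549.7 -42.3] 81.0568662765926 -51.85329718946127
```

>>> send_rows(
  moves=[
    {"tx": 0, "ty": -0.001, "tz": -0.03, "spin": 0, "jaw": 0.042},
    {"tx": 0, "ty": 0, "tz": -0.03, "spin": 0, "jaw": 0.042},
    {"tx": 0, "ty": 0, "tz": -0.015, "spin": 0, "jaw": 0.042},
    {"tx": 0, "ty": 0, "tz": -0.01, "spin": 0, "jaw": 0.042},
    {"tx": 0, "ty": 0, "tz": 0, "spin": 0, "jaw": 0.042},
    {"tx": 0, "ty": 0, "tz": 0, "spin": 0, "jaw": 0.042},
  ],
)

```text
time: 9.35
position: [462.2, -5.3, 34.6]
ee_rot: [-3.13, -0.271, -0.001]
contact_force: [-0.1, -0.7, -1.4]
opening: 48.6
gripper_force: 72.6
```

>>> send_rows(
  moves=[
    {"tx": 0, "ty": 0, "tz": -0.002, "spin": 0, "jaw": 0.042},
    {"tx": 0, "ty": 0, "tz": -0.002, "spin": 0, "jaw": 0.042},
    {"tx": 0, "ty": 0, "tz": 0, "spin": 0, "jaw": 0.042},
  ],
)

```text
time: 9.65
position: [462.0, -6.0, 30.6]
ee_rot: [3.13, 0.269, 0.001]
contact_force: [-1.2, -0.3, -0.6]
opening: 48.8
gripper_force: 72.6
```

>>> send_rows(
  moves=[
    {"tx": 0, "ty": 0, "tz": -0.002, "spin": 0, "jaw": 0.042},
    {"tx": 0, "ty": 0, "tz": -0.0015, "spin": 0, "jaw": 0.042},
    {"tx": 0, "ty": 0, "tz": 0, "spin": 0, "jaw": 0.042},
    {"tx": 0, "ty": 0, "tz": 0, "spin": 0, "jaw": 0.042},
  ],
)

```text
time: 10.05
position: [462.0, -6.1, 27.3]
ee_rot: [3.13, 0.269, 0.001]
contact_force: [-1.7, -1.0, 7.4]
opening: 48.8
gripper_force: 73.5
```

The jar is on the bed (7 N). Now I'll press it along +x of the seat.

>>> send_rows(
  moves=[
    {"tx": 0.006, "ty": 0.001, "tz": 0, "spin": 0, "jaw": 0.042},
    {"tx": 0.008, "ty": 0.0014, "tz": 0, "spin": 0, "jaw": 0.042},
    {"tx": 0.008, "ty": 0.0014, "tz": 0, "spin": 0, "jaw": 0.042},
    {"tx": 0.006, "ty": 0.001, "tz": 0, "spin": 0, "jaw": 0.042},
    {"tx": 0.004, "ty": 0.0007, "tz": 0, "spin": 0, "jaw": 0.042},
    {"tx": 0, "ty": 0, "tz": 0, "spin": 0, "jaw": 0.042},
  ],
)

```text
time: 10.65
position: [487.4, -2.6, 27.2]
ee_rot: [3.127, 0.267, -0.021]
contact_force: [-19.3, -3.4, 32.1]
opening: 49.0
gripper_force: 81.1
```

>>> send_rows(
  moves=[
    {"tx": 0.004, "ty": 0.0007, "tz": 0, "spin": 0, "jaw": 0.042},
    {"tx": 0.004, "ty": 0.0007, "tz": 0, "spin": 0, "jaw": 0.042},
    {"tx": 0.004, "ty": 0.0007, "tz": 0, "spin": 0, "jaw": 0.042},
    {"tx": 0, "ty": 0, "tz": 0, "spin": 0, "jaw": 0.042},
  ],
)

```text
time: 11.05
position: [502.7, 0.6, 26.9]
ee_rot: [3.129, 0.268, -0.01]
contact_force: [-9.6, -1.8, 13.3]
opening: 48.6
gripper_force: 75.8
```

>>> send_rows(
  moves=[
    {"tx": 0, "ty": 0, "tz": 0.001, "spin": 0, "jaw": 0.042},
    {"tx": 0, "ty": 0, "tz": 0, "spin": 0, "jaw": 0.042},
  ],
)

```text
time: 11.25
position: [506.2, 1.6, 27.9]
ee_rot: [-3.13, -0.269, -0.001]
contact_force: [0.3, -0.2, -1.4]
opening: 48.6
gripper_force: 75.2
```

```bash
python3 - <<'E'
from h import *
s=r.read_state(); print(s['position'],s['contact_force'],s['moment'],s['ee_rot'])
im,m=snap('wrist','w5.png'); im2,m2=snap('scene','s5.png')
a=cv2.resize(im[60:340,180:460],(500,500),interpolation=cv2.INTER_CUBIC)
b=cv2.resize(im2[160:290,260:390],(500,500),interpolation=cv2.INTER_CUBIC)[:, :]
c=np.hstack([cv2.resize(a,(395,395)),cv2.resize(b,(395,395))])
cv2.imwrite('pics/c5.png',np.clip(c[:,:,::-1]*1.3,0,255).astype(np.uint8))
E
```

```text
[506.16268212   1.61359999  27.90844062] [ 0.27878011 -0.16790856 -1.3716338 ] [ 0.01282647 -0.02226137 -0.00552851] [-3.13001325e+00 -2.68753218e-01 -1.23232778e-03]
```

View pics/c5.png

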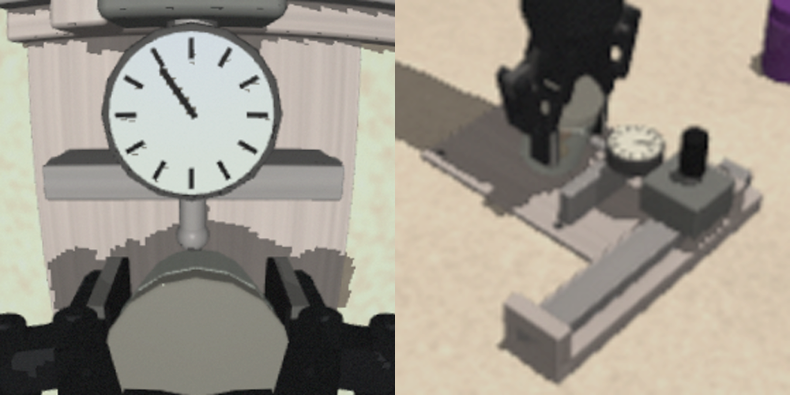

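The view shows the jar's lid right behind the plunger nose, but less glass is visible than before. It has tilted in the grip, with its base dragged back by bed friction. I'll back off, set it down, release so it rights itself, then regrip and slide it slightly clear of the bed.

>>> send_rows(
  moves=[
    {"tx": 0, "ty": 0, "tz": 0.008, "spin": 0, "jaw": 0.042},
    {"tx": -0.01, "ty": -0.0017, "tz": 0, "spin": 0, "jaw": 0.042},
    {"tx": -0.015, "ty": -0.0026, "tz": 0, "spin": 0, "jaw": 0.042},
    {"tx": -0.015, "ty": -0.0026, "tz": 0, "spin": 0, "jaw": 0.042},
    {"tx": 0, "ty": 0, "tz": -0.005, "spin": 0, "jaw": 0.042},
    {"tx": 0, "ty": 0, "tz": 0, "spin": 0, "jaw": 0.042},
  ],
)

```text
time: 11.95
position: [465.6, -5.4, 30.5]
ee_rot: [3.13, 0.269, -0.0]
contact_force: [-0.2, -0.7, -2.4]
opening: 48.3
gripper_force: 75.1
```

>>> send_rows(
  moves=[
    {"tx": 0, "ty": 0, "tz": -0.002, "spin": 0, "jaw": 0.042},
    {"tx": 0, "ty": 0, "tz": 0, "spin": 0, "jaw": 0.042},
  ],
  squeeze=20,
)

```text
time: 12.15
position: [466.5, -5.1, 28.6]
ee_rot: [-3.13, -0.269, -0.001]
contact_force: [-0.5, 0.4, -1.6]
opening: 48.3
gripper_force: 75.1
```

>>> send_rows(
  moves=[
    {"tx": 0, "ty": 0, "tz": -0.002, "spin": 0, "jaw": 0.042},
    {"tx": 0, "ty": 0, "tz": 0, "spin": 0, "jaw": 0.042},
  ],
  squeeze=20,
)

```text
time: 12.35
position: [466.7, -5.1, 27.1]
ee_rot: [-3.13, -0.269, -0.002]
contact_force: [-0.1, -0.9, 4.0]
opening: 49.1
gripper_force: 75.6
```

>>> send_rows(
  moves=[
    {"tx": 0, "ty": 0, "tz": 0, "spin": 0, "jaw": 0.0485},
    {"tx": 0, "ty": 0, "tz": 0, "spin": 0, "jaw": 0.0495},
    {"tx": 0, "ty": 0, "tz": 0, "spin": 0, "jaw": 0.0505},
    {"tx": 0, "ty": 0, "tz": 0, "spin": 0, "jaw": 0.0515},
    {"tx": 0, "ty": 0, "tz": 0, "spin": 0, "jaw": 0.0525},
    {"tx": 0, "ty": 0, "tz": 0, "spin": 0, "jaw": 0.055},
    {"tx": 0, "ty": 0, "tz": 0, "spin": 0, "jaw": 0.06},
    {"tx": 0, "ty": 0, "tz": 0, "spin": 0, "jaw": 0.065},
  ],
  squeeze=20,
)

```text
time: 13.15
position: [465.9, -5.3, 26.8]
ee_rot: [3.13, 0.269, 0.0]
contact_force: [-0.9, 0.2, 0.3]
opening: 65.3
gripper_force: 0.0
```

>>> send_rows(
  moves=[
    {"tx": 0, "ty": 0, "tz": 0, "spin": 0, "jaw": 0.07},
    {"tx": 0, "ty": 0, "tz": 0, "spin": 0, "jaw": 0.07},
    {"tx": 0, "ty": 0, "tz": 0, "spin": 0, "jaw": 0.07},
    {"tx": 0, "ty": 0, "tz": 0, "spin": 0, "jaw": 0.07},
  ],
)

```text
time: 13.55
position: [465.9, -5.3, 26.8]
ee_rot: [3.13, 0.269, 0.0]
contact_force: [0.2, -1.1, -0.1]
opening: 69.9
gripper_force: 0.0
```

```bash
python3 - <<'E'
from h import *
s=r.read_state(); print(s['position'],s['contact_force'],s['opening'])
im,m=snap('wrist','w6.png'); np.save('pics/w6.npy',m,allow_pickle=True)
old=cv2.imread('pics/w4.png')[:,:,::-1]; bad=cv2.imread('pics/w5.png')[:,:,::-1]
im2,m2=snap('scene','s6.png'); s5=cv2.imread('pics/s5.png')[:,:,::-1]
f=lambda i:cv2.resize(i[110:330,220:420],(260,286),interpolation=cv2.INTER_CUBIC)
g=lambda i:cv2.resize(i[170:250,270:370],(390,312),interpolation=cv2.INTER_CUBIC)
c=np.vstack([np.hstack([f(old),f(bad),f(im)]),np.hstack([g(s5),g(im2)])])
cv2.imwrite('pics/c6.png',np.clip(c[:,:,::-1]*1.3,0,255).astype(np.uint8)); print(c.shape)
E
```

```text
[465.87985704  -5.28709311  26.80134399] [ 0.23663669 -1.08591855 -0.06866485] 69.93396417625567
(598, 780, 3)
```

View pics/c6.png

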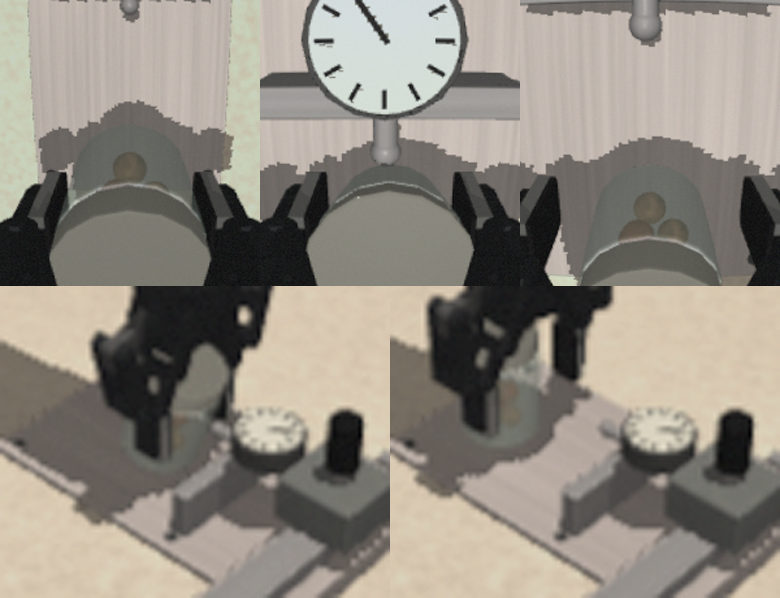

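Bottom right and top right: after release the jar stands upright, and its shells are visible again. Top middle confirms the earlier tilt. I'll work out where it stands before regripping.

```bash
python3 - <<'E'
from h import *
m=np.load('pics/w6.npy',allow_pickle=True).item()
tcp=np.array([465.9,-5.3]);th=np.radians(9.8);X=np.array([np.cos(th),np.sin(th)]);Y=np.array([-X[1],X[0]])
c=lambda u,v,z:at(m,220+(u-520)/1.3,110+v/1.3,z,True)[:2]
for n,p in dict(lidfront=c(650,239,80),lidL=c(583,275,80),lidR=c(720,275,80),basefront=c(650,166,6),tip=c(646,38,48)).items(): print(n,p,(p-tcp)@X,(p-tcp)@Y)
E
```

```text
lidfront [478.6  -4.2] 12.701910759823004 -1.0777119510767823
lidL [462.8  12.2] -0.0760982498932159 17.772287670875773
lidR [469.2 -25.7] -0.2204277179915355 -20.664012476311104
basefront [467.5  -6.1] 1.4404850382407806 -1.0606615174524479
tip [526.2   5.3] 61.224316969714465 0.18169092421321942
```

```bash
python3 - <<'E'
from h import *
th=np.radians(9.8);X=np.array([np.cos(th),np.sin(th)]);Y=np.array([-X[1],X[0]])
def proj(m,P):
    A=R.from_rotvec(m['attitude']).as_matrix(); q=(np.asarray(P)-m['xyz'])@A
    t=np.arctan2(np.hypot(q[:,0],q[:,1]),q[:,2])[:,None]; K=m['intrinsics']
    return q[:,:2]/np.hypot(q[:,0],q[:,1])[:,None]*t*K[0,0]+K[:2,2]
a=np.linspace(-1,1,5)*np.pi/2
for f,tcp,zb,offs in (('w4',(461,-5),97,(0,)),('w6',(465.9,-5.3),6,(0,-5,-10,-15,-20))):
    m=np.load(f'pics/{f}.npy',allow_pickle=True).item()
    print(f,m['xyz'])
    for o in offs:
        for z in (0,62,74):
            P=[[*(np.array(tcp)+(o+25*np.cos(t))*X+(25*np.sin(t)-1)*Y),zb+z] for t in a]; uv=proj(m,P)
            print(o,z,uv[[0,2,4]].round(0).tolist())
im=cv2.imread('pics/w6.png').mean(2)
print('col320',[(v,int(im[v,316:325].mean())) for v in range(220,330,3)])
E
```

```text
w4 [533.04405891   6.33224293 260.35525713]
0 0 [[363.0, 239.0], [320.0, 198.0], [277.0, 239.0]]
0 62 [[382.0, 301.0], [320.0, 246.0], [258.0, 301.0]]
0 74 [[388.0, 320.0], [320.0, 262.0], [252.0, 320.0]]
w6 [537.62178916   6.08625358 168.83905971]
0 0 [[363.0, 240.0], [320.0, 198.0], [277.0, 240.0]]
0 62 [[383.0, 302.0], [320.0, 247.0], [257.0, 302.0]]
0 74 [[388.0, 320.0], [320.0, 263.0], [252.0, 320.0]]
-5 0 [[363.0, 248.0], [320.0, 207.0], [277.0, 248.0]]
-5 62 [[381.0, 312.0], [320.0, 259.0], [258.0, 312.0]]
-5 74 [[387.0, 331.0], [320.0, 276.0], [253.0, 331.0]]
-10 0 [[362.0, 255.0], [320.0, 215.0], [278.0, 255.0]]
-10 62 [[380.0, 321.0], [320.0, 271.0], [260.0, 321.0]]
-10 74 [[385.0, 340.0], [320.0, 288.0], [255.0, 340.0]]
-15 0 [[362.0, 263.0], [320.0, 224.0], [278.0, 263.0]]
-15 62 [[379.0, 330.0], [320.0, 282.0], [261.0, 330.0]]
-15 74 [[384.0, 349.0], [320.0, 300.0], [256.0, 349.0]]
-20 0 [[361.0, 270.0], [320.0, 232.0], [278.0, 270.0]]
-20 62 [[378.0, 339.0], [320.0, 293.0], [262.0, 339.0]]
-20 74 [[382.0, 358.0], [320.0, 312.0], [258.0, 358.0]]
col320 [(220, 81), (223, 82), (226, 82), (229, 82), (232, 82), (235, 82), (238, 81), (241, 81), (244, 81), (247, 81), (250, 81), (253, 81), (256, 81), (259, 68), (262, 70), (265, 71), (268, 71), (271, 73), (274, 75), (277, 71), (280, 66), (283, 73), (286, 68), (289, 69), (292, 107), (295, 69), (298, 69), (301, 70), (304, 69), (307, 69), (310, 70), (313, 70), (316, 80), (319, 97), (322, 96), (325, 97), (328, 97)]
```

The jar stands upright about 21 mm behind the TCP. I'll move back over it and regrip.

>>> send_rows(
  moves=[
    {"tx": -0.01, "ty": -0.002, "tz": 0, "spin": 0, "jaw": 0.07},
    {"tx": -0.0107, "ty": -0.002, "tz": 0, "spin": 0, "jaw": 0.07},
    {"tx": 0, "ty": 0, "tz": 0, "spin": 0, "jaw": 0.07},
    {"tx": 0, "ty": 0, "tz": 0, "spin": 0, "jaw": 0.07},
  ],
)

```text
time: 14.05
position: [444.7, -9.5, 26.9]
ee_rot: [3.13, 0.269, -0.0]
contact_force: [0.3, -0.3, -1.1]
opening: 70.3
gripper_force: 0.0
```

```bash
python3 - <<'E'
from h import *
s=r.read_state(); print(s['time'],s['position'],s['contact_force'],s['opening'])
im,m=snap('wrist','w7.png'); g=im.mean(2)
print('col320',[(v,int(g[v,316:325].mean())) for v in range(190,300,3)])
E
```

```text
14.05 [444.70645253  -9.46104784  26.88879681] [ 0.27020787 -0.31727721 -1.08978029] 70.27985734099113
col320 [(190, 140), (193, 140), (196, 140), (199, 140), (202, 104), (205, 82), (208, 80), (211, 80), (214, 80), (217, 80), (220, 79), (223, 68), (226, 70), (229, 71), (232, 71), (235, 73), (238, 74), (241, 71), (244, 106), (247, 71), (250, 69), (253, 69), (256, 69), (259, 70), (262, 70), (265, 87), (268, 97), (271, 96), (274, 96), (277, 96), (280, 96), (283, 96), (286, 96), (289, 96), (292, 96), (295, 96), (298, 96)]
```

>>> send_rows(
  moves=[
    {"tx": 0, "ty": 0, "tz": 0, "spin": 0, "jaw": 0.042},
    {"tx": 0, "ty": 0, "tz": 0, "spin": 0, "jaw": 0.042},
    {"tx": 0, "ty": 0, "tz": 0, "spin": 0, "jaw": 0.042},
    {"tx": 0, "ty": 0, "tz": 0, "spin": 0, "jaw": 0.042},
    {"tx": 0, "ty": 0, "tz": 0, "spin": 0, "jaw": 0.042},
  ],
  squeeze=100,
)

```text
time: 14.6
position: [445.7, -9.2, 27.4]
ee_rot: [3.13, 0.269, 0.001]
contact_force: [-2.3, 0.4, 7.9]
opening: 47.9
gripper_force: 102.0
```

>>> send_rows(
  moves=[
    {"tx": 0, "ty": 0, "tz": 0.003, "spin": 0, "jaw": 0.042},
    {"tx": 0, "ty": 0, "tz": 0, "spin": 0, "jaw": 0.042},
    {"tx": 0, "ty": 0, "tz": 0, "spin": 0, "jaw": 0.042},
  ],
)

```text
time: 14.9
position: [445.2, -9.3, 29.8]
ee_rot: [-3.13, -0.269, -0.0]
contact_force: [-0.0, -0.1, -1.1]
opening: 48.0
gripper_force: 102.9
```

>>> send_rows(
  moves=[
    {"tx": 0.005, "ty": 0.0009, "tz": -0.0007, "spin": 0, "jaw": 0.042},
    {"tx": 0.009, "ty": 0.0016, "tz": 0, "spin": 0, "jaw": 0.042},
    {"tx": 0.01, "ty": 0.0018, "tz": 0, "spin": 0, "jaw": 0.042},
    {"tx": 0.01, "ty": 0.0018, "tz": 0, "spin": 0, "jaw": 0.042},
    {"tx": 0.009, "ty": 0.0016, "tz": 0, "spin": 0, "jaw": 0.042},
    {"tx": 0.005, "ty": 0.0009, "tz": 0, "spin": 0, "jaw": 0.042},
    {"tx": 0, "ty": 0, "tz": 0, "spin": 0, "jaw": 0.042},
    {"tx": 0, "ty": 0, "tz": 0, "spin": 0, "jaw": 0.042},
  ],
)

```text
time: 15.7
position: [492.8, -0.8, 29.0]
ee_rot: [3.13, 0.269, -0.001]
contact_force: [0.2, -0.3, -2.0]
opening: 48.0
gripper_force: 102.9
```

>>> send_rows(
  moves=[
    {"tx": 0.004, "ty": 0.0007, "tz": 0, "spin": 0, "jaw": 0.042},
    {"tx": 0.004, "ty": 0.0007, "tz": 0, "spin": 0, "jaw": 0.042},
    {"tx": 0, "ty": 0, "tz": 0, "spin": 0, "jaw": 0.042},
    {"tx": 0, "ty": 0, "tz": 0, "spin": 0, "jaw": 0.042},
  ],
)

```text
time: 16.1
position: [501.2, 0.7, 29.1]
ee_rot: [-3.13, -0.269, -0.0]
contact_force: [-0.6, 0.1, -1.4]
opening: 48.2
gripper_force: 102.9
```

>>> send_rows(
  moves=[
    {"tx": 0.003, "ty": 0.0005, "tz": 0, "spin": 0, "jaw": 0.042},
    {"tx": 0.003, "ty": 0.0005, "tz": 0, "spin": 0, "jaw": 0.042},
    {"tx": 0, "ty": 0, "tz": 0, "spin": 0, "jaw": 0.042},
    {"tx": 0, "ty": 0, "tz": 0, "spin": 0, "jaw": 0.042},
  ],
)

```text
time: 16.5
position: [506.3, 1.5, 28.8]
ee_rot: [3.13, 0.269, -0.003]
contact_force: [-4.6, -0.4, 0.5]
opening: 48.5
gripper_force: 102.9
```

>>> send_rows(
  moves=[
    {"tx": 0.002, "ty": 0.0003, "tz": 0, "spin": 0, "jaw": 0.042},
    {"tx": 0.002, "ty": 0.0003, "tz": 0, "spin": 0, "jaw": 0.042},
    {"tx": 0, "ty": 0, "tz": 0, "spin": 0, "jaw": 0.042},
    {"tx": 0, "ty": 0, "tz": 0, "spin": 0, "jaw": 0.042},
  ],
)

```text
time: 16.9
position: [510.5, 2.2, 28.9]
ee_rot: [3.13, 0.269, -0.002]
contact_force: [-3.9, -0.4, 0.1]
opening: 48.1
gripper_force: 102.9
```

>>> send_rows(
  moves=[
    {"tx": 0.002, "ty": 0.0003, "tz": 0, "spin": 0, "jaw": 0.042},
    {"tx": 0, "ty": 0, "tz": 0, "spin": 0, "jaw": 0.042},
    {"tx": 0, "ty": 0, "tz": 0, "spin": 0, "jaw": 0.042},
  ],
)

```text
time: 17.2
position: [512.3, 2.5, 28.9]
ee_rot: [3.13, 0.269, -0.003]
contact_force: [-5.1, -0.0, 1.4]
opening: 48.0
gripper_force: 102.8
```

>>> send_rows(
  moves=[
    {"tx": 0.002, "ty": 0.0003, "tz": 0, "spin": 0, "jaw": 0.042},
    {"tx": 0, "ty": 0, "tz": 0, "spin": 0, "jaw": 0.042},
    {"tx": 0, "ty": 0, "tz": 0, "spin": 0, "jaw": 0.042},
  ],
)

```text
time: 17.5
position: [514.0, 2.8, 28.8]
ee_rot: [3.13, 0.269, -0.004]
contact_force: [-6.1, -0.4, 1.9]
opening: 48.4
gripper_force: 102.8
```

>>> send_rows(
  moves=[
    {"tx": 0.0015, "ty": 0.0003, "tz": 0, "spin": 0, "jaw": 0.042},
    {"tx": 0, "ty": 0, "tz": 0, "spin": 0, "jaw": 0.042},
    {"tx": 0, "ty": 0, "tz": 0, "spin": 0, "jaw": 0.042},
  ],
)

```text
time: 17.8
position: [514.2, 2.8, 28.6]
ee_rot: [3.13, 0.269, -0.008]
contact_force: [-10.2, -1.4, 3.1]
opening: 48.1
gripper_force: 102.8
```

>>> send_rows(
  moves=[
    {"tx": 0.0015, "ty": 0.0003, "tz": 0, "spin": 0, "jaw": 0.042},
    {"tx": 0, "ty": 0, "tz": 0, "spin": 0, "jaw": 0.042},
    {"tx": 0, "ty": 0, "tz": 0, "spin": 0, "jaw": 0.042},
  ],
)

```text
time: 18.1
position: [514.2, 2.8, 28.3]
ee_rot: [3.129, 0.269, -0.012]
contact_force: [-13.0, -1.0, 6.1]
opening: 48.3
gripper_force: 102.8
```

It bears on the wall: x has stopped and the force rose from about 6 to 13 N. I'll check the tilt against the upright reference rows (244, 265).

```bash
python3 - <<'E'
from h import *
s=r.read_state(); print(s['time'],s['position'],s['contact_force'],s['moment'],s['ee_rot'])
im,m=snap('wrist','w8.png'); g=im.mean(2)
print('col320',[(v,int(g[v,316:325].mean())) for v in range(190,290,3)])
for v in (256,280,300): print(v,[int(x) for x in g[v,240:400:5]])
a=cv2.imread('pics/top3.png').astype(int); b,_=snap('top','t8.png'); b=b[:,:,::-1].astype(int)
y=lambda i:[int(q) for q in i[160:172,283:312].mean(2).mean(0)]
print(y(a));print(y(b))
E
```

```text
18.1 [514.18344347   2.75958681  28.32717368] [-12.99143479  -0.99446369   6.12618055] [-0.26000116  2.54960073  0.01224494] [ 3.12917963  0.26855382 -0.01215294]
col320 [(190, 170), (193, 169), (196, 169), (199, 169), (202, 168), (205, 158), (208, 157), (211, 158), (214, 157), (217, 166), (220, 111), (223, 65), (226, 98), (229, 81), (232, 73), (235, 74), (238, 77), (241, 75), (244, 79), (247, 107), (250, 71), (253, 71), (256, 71), (259, 72), (262, 73), (265, 75), (268, 102), (271, 100), (274, 100), (277, 100), (280, 100), (283, 100), (286, 100), (289, 100)]
256 [51, 21, 43, 61, 61, 15, 36, 79, 88, 124, 71, 70, 72, 71, 72, 73, 71, 71, 71, 71, 71, 70, 77, 126, 89, 79, 20, 21, 55, 62, 28, 22]
280 [21, 20, 74, 23, 14, 66, 69, 81, 101, 99, 101, 99, 101, 100, 101, 102, 99, 101, 101, 101, 100, 101, 100, 99, 102, 81, 69, 64, 11, 37, 75, 15]
300 [14, 16, 19, 17, 98, 98, 99, 99, 100, 99, 99, 100, 99, 99, 97, 100, 99, 99, 99, 100, 100, 98, 99, 99, 99, 99, 99, 99, 96, 18, 21, 21]
[120, 100, 83, 80, 81, 79, 69, 53, 38, 28, 25, 23, 23, 24, 34, 54, 71, 80, 83, 82, 78, 80, 92, 107, 115, 116, 115, 115, 115]
[103, 85, 76, 76, 77, 73, 63, 50, 43, 44, 45, 47, 49, 50, 57, 66, 71, 73, 73, 72, 68, 62, 57, 54, 56, 61, 63, 64, 64]
```

>>> send_rows(
  moves=[
    {"tx": 0, "ty": 0, "tz": 0, "spin": 0, "jaw": 0.042},
    {"tx": 0, "ty": 0, "tz": 0, "spin": 0, "jaw": 0.042},
    {"tx": 0, "ty": 0, "tz": 0, "spin": 0, "jaw": 0.042},
    {"tx": 0, "ty": 0, "tz": 0, "spin": 0, "jaw": 0.042},
    {"tx": 0, "ty": 0, "tz": 0, "spin": 0, "jaw": 0.042},
    {"tx": 0, "ty": 0, "tz": 0, "spin": 0, "jaw": 0.042},
  ],
)

```text
time: 18.8
position: [514.2, 2.8, 28.3]
ee_rot: [3.129, 0.269, -0.012]
contact_force: [-12.9, -1.8, 6.5]
opening: 48.2
gripper_force: 102.8
```

Everything is steady, so I'm handing in.

```bash
python3 -c "
from cell import r
print(r.job_done())"
```

```text
the job is handed in; nothing more can be done
None
```

I handed the job in at about 19 s with the carriage against its end stop and the gripper holding the jar upright on the plunger and stop wall (about 13 N of push, steady); no verdict came back. The jar tilted in the grip on the first press, so I set it down on the bed to right itself. I then regripped it and pressed again about 1–2 mm clear of the bed, within the 5 mm allowed.

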